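# Run the sawing board's length stop to its end stop and butt the chair rung against it

### The arm

A 7-joint arm with a two-finger parallel gripper is mounted at the origin on a cart in front of the work surface, level with it; the furniture and walls round the work are solid. World frame = base frame: x ahead of the robot, y to its left, z up, the work surface at z = 0. Lengths are in m, angles in degrees, forces in N, time in s.
With the tool pointing down it reaches from about 0.425 to 0.875 m from the base axis. Payload 4.7 kg.
Tool frame: the origin (TCP) lies on the centre line of the jaws, within the pads' length; the fingertips stand 14 mm ahead of it and the grasp point (between the pads) lies 5 mm behind it; z points along the fingers, y is the line along which they close (so a half turn about z gives the same grasp; the last joint's range is limited). The gripper opens to 87 mm and grips with 3 to 60 N. Pads are 19 mm wide; open, the fingers measure 117 mm over their backs; the gripper's body (75 mm by 190 mm) begins 51 mm behind the grasp point.
Start: joints at [-67.26, 18.392, -4.016, 83.108, 1.295, 78.541, -3.26], TCP at [0.243, 0.603, 0.237] pointing down, gripper open.
Joint ranges: [-163.93, 163.93], [-17.29, 119.83], [-79.2, 71.16], [3.27, 140.29], [-89.18, 269.18], [5.43, 117.66], [-154.24, 154.24]. Speed limits (degrees/s): [147.25, 147.25, 180, 180, 180, 180, 180].

### API

Orientations are given as [roll, pitch, yaw] about the fixed x, y, z axes, in that order (R = Rz(yaw) Ry(pitch) Rx(roll)).
In Python, from cell import env gives the robot as it stands.
- The arm moves only by the tool jog_arm, never from a script. Its argument "motion" is a list that holds one entry, the list of rows, each a list of 7 numbers: the shift along the tool's x, y, z in units of 0.1 m (1.0 is 0.1 m), then the turn, a rotation vector about the tool's x, y, z in units of 180 degrees (1.0 is 180 degrees), then the closure, from 0 (fully open) to 1 (shut). A call has 1 to 5 rows; each row is the pose to reach, as a shift and turn from the pose commanded when the call began, along the tool's axes at that moment, turning the shorter way round; what a row does not reach only later rows make up. A row lasts 1/10 s, in which the tool goes at most 50 mm and 8.59 degrees, less where a joint would pass 70% of its speed; a pose out of reach is approached as far as the arm can. A call with a number of a shift or a turn outside -1 to 1 is refused whole. A call with a gripper value outside its range is refused whole. The fingers move at their own pace and stop on an object; "grip_force" is the grip in N (left out, the last holds). Time passes only in rows, so rows that repeat a pose let the fingers close. It gives the time, the measured TCP pose, the force, the opening and the grip force at its end, in the units of the state.
- env.get_obs(): the state, without advancing time (a new reading comes with each control period).
- env.read_camera(name): name is "scene" or "top" or "wrist"; returns (picture, depth): 420x560x3 uint8, red, green, blue; 420x560 float32, m along the optical axis (not along the pixel's ray), 0 where there is no reading.
- env.camera_info(name): a dict with "camera_matrix" (3x3 intrinsics, pixels), "origin" and "orientation" of the camera in the world; the wrist camera has in their place "mount" (4x4, takes a point from camera to tool coordinates, whose origin is the TCP and whose axes are the flange's). Camera axes: x right, y down, z forward; pixel columns grow to the right and rows downward; lengths in m; the calibration is good to about 2 mm. A picture is of the moment at which its call begins: read the wrist's pose just before it. camera_info takes no time and is no camera call.
- env.sign_off(): hands the job in; it is judged then, once.
The state is a dict: "time_s": time; "qpos": joint angles; "joint_velocities": joint speeds; "effort": joint torques, N m; "tool_pos": TCP position; "tool_rot": TCP orientation; "force": force on the tool from outside, world axes, zero at the start; "wrist_torque": the same for the moment, N m; "grip_width": finger opening in m; "grasp_force": force on a finger pad.
Only numpy, scipy, OpenCV 4.12 (cv2) and the standard library are available. Lean on these libraries where they do the work, as an engineer would, in place of code of your own. Each camera call takes 0.05 s, during which the arm holds its last target. There are 200 camera calls.

### The job

Set the sawing board for its longest cut: hold down the release button on top of the length stop and, keeping it down, slide the stop to the left along its track until it meets the end stop, then let the button up so that it locks. Then push the chair rung along the trough from its right end until it butts against the stop's plate. Work by pressing and pushing only: never force the locked stop, never lift the rung, and leave the pencil, offcut, bevel gauge and spokeshave where they lie.

Things in the scene. Friction and masses are not known exactly. Their poses are not given: they have to be found in the camera images.
- saw_board: Sawing board screwed to the bench: plywood base 150 x 420 x 18 mm. Origin: centre of its underside; x away from the robot, y along it to the left, z up. Wooden fence, 45 mm tall, at x 35 to 67 mm, y -120 to 210; in front of it a cleat 8 mm tall (x -17 to 5, y -120 to 200); the trough between holds the rung. On the fence an aluminium T-track, top 79 mm over the bench
- end_stop (a point): Middle of the right-hand face of the end stop, a dark steel block 20 mm long and 18 mm tall fixed on the left end of the track
- length_stop (a joint): Slide of the length stop, a dark steel carriage 56 mm long on the track: its distance from the end stop in m. 0: against the end stop, fully left; grows to the right (board -y), up to 0.15. A tooth in a 4 mm pitch rack locks it (holds over 30 N, 0.5 mm play) until its button is down; then about 2 N slide it. A plate 27 mm wide, 9 mm thick hangs from its right end into the trough
- release_button (a joint): Travel of the stop's release button in m: 0 up (stop locked), 0.0055 fully down. Its spring pushes up with 6 N at the top and 10 N fully down; the stop is free when the button is 3.5 mm or more down. Let go, the button springs up and its tooth drops into the rack and locks
- button_top (a point): Centre of the top of the release button, a round aluminium cap 25 mm across, 10 mm above the carriage and 110 mm over the bench; moves with it. The carriage's thumb ledge, 32 mm wide, 6 mm taller than the button, has its face 25 mm left (board +y) of this point: a fingertip holding the button down can push the stop by it
- stop_face (a point): Centre of the right-hand face of the length stop's plate, at the height of the rung's axis (31 mm over the bench); moves with the stop. Axes as the board's
- maple_rung: Loose turned maple chair rung, 281 mm long, 26 mm thick, about 90 g, with 18 mm thick tenon ends; lies in the trough along the board's y, its right part reaching past the fence's right end and sometimes past the base's. Origin: on its surface at mid-length (the rung may roll, so use its end points)
- rung_left_end (a point): Centre of the rung's left end face, on its axis, 13 mm above the base it lies on; this end goes against stop_face
- rung_right_end (a point): Centre of the rung's right end face, on its axis; the end to push
- pencil: Loose yellow carpenter's pencil, 140 x 10 mm, on the front of the base; to be left alone. Origin: centre of its underside
- offcut: Loose maple offcut, 47 x 60 x 9 mm, on the bench in front of the board; to be left alone. Origin: centre of its underside
- bevel_gauge: Loose sliding bevel, 24 x 121 x 17 mm, on the bench in front of the board; to be left alone. Origin: centre of its underside
- spokeshave: Loose wooden spokeshave, 89 x 249 x 26 mm, on the bench behind the fence; to be left alone. Origin: centre of its underside

How it is judged:
By the outcome, as a careful person would: the job done as asked, in the order asked, and still so for the second after the job is handed in, with the robot touching nothing.
It also fails if it takes over 51 s, if anything falls off the work surface, if the arm or the gripper's body presses on something with over 40 N, if the wrist force passes 120 N, or if a joint passes its speed limit or range.

## Working session

There is one attempt and no reset: what is moved stays moved. The work goes in short steps, Python scripts to look and compute and a tool call to move; the robot and the scene stay as the last step left them, time stands still between calls to the robot, and variables do not carry over. Pictures are saved under pics/ and viewed, at most 10 in all, crops included, and the job is handed in when it is done.

Besides the shell and the picture viewer there is one more tool, called after "Emit:" as name(argument=value, ...) on one line, values as JSON. jog_arm: Moves the arm, as the interface text tells. Shifts and turns lie within -1 to 1; 1 stands for 0.1 m of shift or 180 degrees of turn. Its arguments: {"type":"object","properties":{"motion":{"type":"array","items":{"type":"array","items":{"type":"array","items":{"type":"number"}}}},"grip_force":{"type":"number"}},"required":["motion"]}

```bash
mkdir -p pics; ls
cat > h.py <<'E'
import numpy as np,cv2
from scipy.spatial.transform import Rotation as R
from cell import env
np.set_printoptions(precision=4,suppress=True)
def cam(n):
    im,d=env.read_camera(n); return im,d
def rot(o):
    o=np.array(o)
    return o if o.shape==(3,3) else (R.from_quat(o).as_matrix() if o.size==4 else R.from_euler('xyz',o,degrees=True).as_matrix())
def ray(n,u,v,z):
    i=env.camera_info(n);K=np.array(i['camera_matrix']);o=np.array(i['origin'])
    r=rot(i['orientation'])@np.linalg.inv(K)@np.array([u,v,1.])
    return o+r*(z-o[2])/r[2]
def cloud(n,d):
    i=env.camera_info(n);K=np.array(i['camera_matrix'])
    v,u=np.indices(d.shape)
    p=np.stack([(u-K[0,2])/K[0,0]*d,(v-K[1,2])/K[1,1]*d,d],-1)
    return p@rot(i['orientation']).T+np.array(i['origin'])
E
python3 - <<'E'
from h import *
print(env.get_obs())
for n in('scene','top'):
    print(n,env.camera_info(n))
    im,d=cam(n);np.savez(f'{n}0.npz',im=im,d=d);cv2.imwrite(f'pics/{n}0.png',im[...,::-1])
E
```

```text
pics
{'time_s': 0.0, 'qpos': array([-67.2591,  18.4415,  -4.0159,  83.175 ,   1.2968,  78.5401,
        -3.2608]), 'joint_velocities': array([-0.0047, -0.0252, -0.0879, -0.0385, -0.0246,  0.0427,  0.1607]), 'effort': array([ -0.    , -49.13  ,  -0.404 , -31.2522,  -0.064 ,   0.044 ,
         0.0002]), 'tool_pos': array([0.2426, 0.6024, 0.2354]), 'tool_rot': array([-179.8887,    0.0073,  158.0687]), 'force': array([0.6794, 0.3945, 0.3134]), 'wrist_torque': array([-0.0006, -0.002 , -0.0019]), 'grasp_force': 0.0, 'grip_width': 0.08720461349248357}
scene {'camera_matrix': array([[474.8017,   0.    , 272.03  ],
       [  0.    , 474.8017, 210.0934],
       [  0.    ,   0.    ,   1.    ]]), 'origin': array([ 0.0025, -0.524 ,  0.5389]), 'orientation': array([-121.7124,    1.1494,  -44.3939])}
top {'camera_matrix': array([[512.5664,   0.    , 280.1327],
       [  0.    , 512.5664, 214.527 ],
       [  0.    ,   0.    ,   1.    ]]), 'origin': array([0.2955, 0.0005, 1.2568]), 'orientation': array([-168.2185,    0.3204,  -85.3825])}
```

View pics/scene0.png

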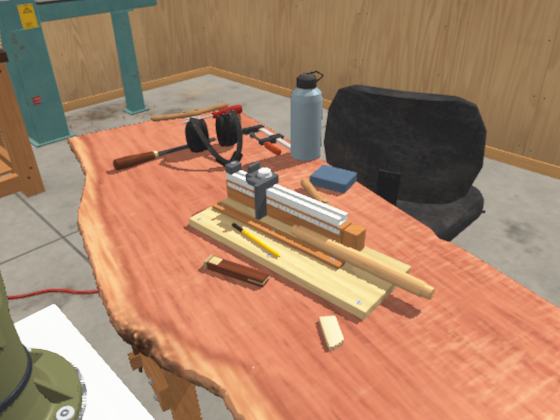

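View pics/top0.png

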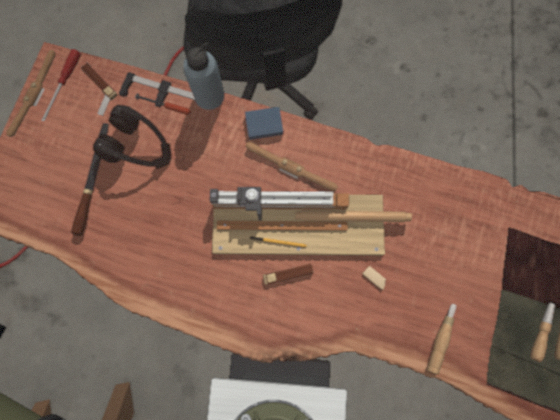

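Scene view: board in the centre, stop's carriage and button at about (262,178), rung's right end at about (428,290). Top view: end stop at about (214,195), button (251,195), rung's right end (411,217), pencil (280,242).

Run:
```python
from h import *
a=np.load('top0.npz')
c=a['im'][170:270,200:420][...,::-1]
cv2.imwrite('pics/topc.png',cv2.resize(c,None,fx=3.6,fy=3.6,interpolation=cv2.INTER_CUBIC))
b=np.load('scene0.npz')
c2=b['im'][155:315,180:440][...,::-1]
cv2.imwrite('pics/scenec.png',cv2.resize(c2,None,fx=3,fy=3,interpolation=cv2.INTER_CUBIC))
P=cloud('top',a['d'])
for u,v in[(251,195),(214,195),(300,198),(405,217),(350,217),(370,240),(330,300)]:print(u,v,P[v,u])
P=cloud('scene',b['d'])
for u,v in[(264,174),(425,289),(300,265),(350,310)]:print(u,v,P[v,u])
```

```text
251 195 [0.5742 0.0969 0.1087]
214 195 [0.5699 0.1837 0.0984]
300 198 [ 0.5866 -0.0169  0.0658]
405 217 [ 0.5652 -0.2732  0.043 ]
350 217 [ 0.5555 -0.1415  0.0391]
370 240 [ 0.5067 -0.1956  0.0177]
330 300 [ 0.3553 -0.1086  0.0005]
264 174 [0.5677 0.0882 0.1083]
425 289 [ 0.5618 -0.2799  0.0399]
300 265 [ 0.4908 -0.0806  0.0179]
350 310 [ 0.4708 -0.2064  0.0085]
```

View pics/topc.png

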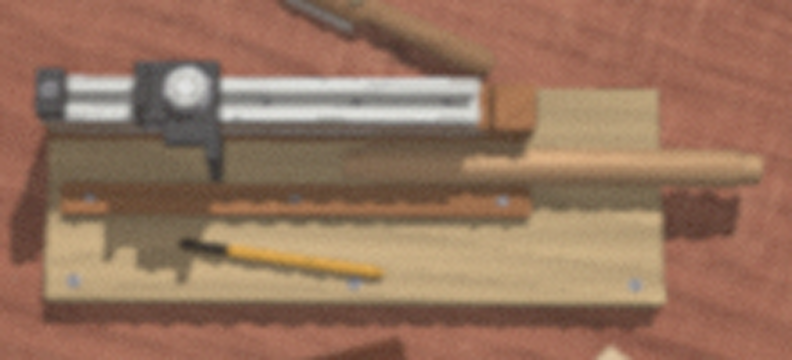

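View pics/scenec.png

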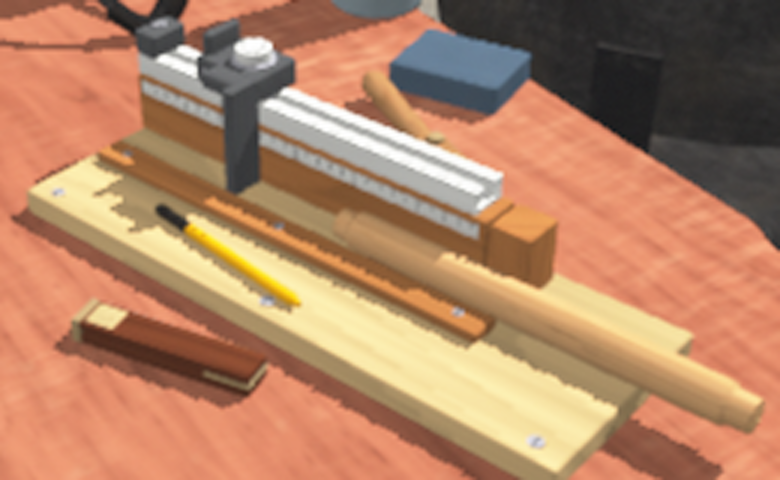

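Top crop: button (186,87), end stop's right edge x≈66, plate's lower end (215,180), rung's right tip (763,167), base corners (45,302), (665,302). Scene crop: button (253,50), rung's right end face (756,413), left end (340,222).

Run:
```python
from h import *
T=lambda x,y,z:ray('top',200+(x-1.3)/3.6,170+(y-1.3)/3.6,z)
S=lambda x,y,z:ray('scene',180+(x-1)/3,155+(y-1)/3,z)
print('button',T(186,86,.110),S(253,47,.110))
print('endstop right top edge',T(66,93,.097), 'ledge/carriage left',T(136,90,.10),'right',T(219,90,.10))
print('rung R',T(763,167,.031),S(756,413,.031),'rung mid',T(540,166,.044))
print('rung L',S(340,222,.031),T(345,160,.031))
a,b=T(45,302,.018),T(665,302,.018);c=T(658,90,.018);a2=S(28,198,.018)
print('base',a,b,c,a2,np.linalg.norm(a-b),np.linalg.norm(c-b),'yaw',np.degrees(np.arctan2(*(a-b)[:2]*[-1,1])))
# depth-based: button, fence top line
for n in('top','scene'):
    z=np.load(n+'0.npz');P=cloud(n,z['d']);im=cv2.cvtColor(z['im'],cv2.COLOR_RGB2HSV)
    roi=(np.abs(P[...,0]-.54)<.12)&(np.abs(P[...,1])<.35)
    m=roi&(np.abs(P[...,2]-.110)<.004)&(im[...,1]<50)&(im[...,2]>130);print(n,'btn',m.sum(),P[m].mean(0))
    m=roi&(np.abs(P[...,2]-.079)<.005)&(im[...,1]<60)&(im[...,2]>130)
    q=P[m];f=np.polyfit(q[:,1],q[:,0],1);print('track',m.sum(),f,np.degrees(np.arctan(-f[0])),q.min(0),q.max(0))
    m=roi&(P[...,1]<-.17)&(P[...,2]>.03)&(P[...,2]<.06);q=P[m];f=np.polyfit(q[:,1],q[:,0],1);print('rung',m.sum(),f,q.min(0),q.max(0))
```

```text
button [0.5775 0.0964 0.11  ] [0.5763 0.0972 0.11  ]
endstop right top edge [0.5699 0.1745 0.097 ] ledge/carriage left [0.5747 0.1292 0.1   ] right [0.579  0.0757 0.1   ]
rung R [ 0.5715 -0.2918  0.031 ] [ 0.572  -0.2871  0.031 ] rung mid [ 0.5574 -0.1399  0.044 ]
rung L [ 0.5509 -0.0067  0.031 ] [ 0.5539 -0.0094  0.031 ]
base [0.4428 0.1853 0.018 ] [ 0.4762 -0.2318  0.018 ] [ 0.623  -0.2212  0.018 ] [0.4399 0.1784 0.018 ] 0.4183841049994428 0.147222861497835 yaw 4.575676371804828
top btn 79 [0.5769 0.0956 0.1095]
track 694 [-0.07    0.5838] 4.004540873249709 [ 0.5576 -0.093   0.0741] [0.6043 0.1758 0.0839]
rung 502 [-0.0621  0.55  ] [ 0.549  -0.2894  0.031 ] [ 0.5792 -0.1702  0.0505]
scene btn 77 [0.5736 0.0933 0.1099]
track 854 [-0.0821  0.5793] 4.690997731092669 [ 0.5537 -0.0957  0.074 ] [0.6032 0.1933 0.0837]
rung 1009 [-0.0769  0.5404] [ 0.546  -0.2907  0.03  ] [ 0.5783 -0.17    0.0466]
```

Emit:
jog_arm(motion=[[[-0.3, -0.2, 0, 0, 0, 0, 1], [-0.65, -0.45, 0, 0, 0, 0, 1], [-1, -0.68, 0, 0, 0, 0, 1]]])

```text
time_s: 0.4
tool_pos: [0.3104, 0.5011, 0.2359]
tool_rot: [-179.9, 0.0, 158.1]
force: [1.1, -0.0, 0.2]
grip_width: 0.0704
grasp_force: 0.0
```

Emit:
jog_arm(motion=[[[-0.33, -0.23, 0, 0, 0, 0, 1], [-0.66, -0.46, 0, 0, 0, 0, 1], [-1, -0.68, 0, 0, 0, 0, 1]]])

```text
time_s: 0.7
tool_pos: [0.378, 0.4005, 0.2362]
tool_rot: [-180.0, -0.0, 158.1]
force: [-0.5, 0.3, 0.5]
grip_width: 0.0467
grasp_force: 0.0
```

Emit:
jog_arm(motion=[[[-0.33, -0.23, 0, 0, 0, 0, 1], [-0.66, -0.46, 0, 0, 0, 0, 1], [-1, -0.68, 0, 0, 0, 0, 1]]])

```text
time_s: 1.0
tool_pos: [0.4453, 0.3001, 0.2363]
tool_rot: [-180.0, -0.0, 158.1]
force: [0.9, 1.0, 0.0]
grip_width: 0.0228
grasp_force: 0.0
```

Emit:
jog_arm(motion=[[[-0.33, -0.23, 0, 0, 0, 0, 1], [-0.66, -0.46, 0, 0, 0, 0, 1], [-1, -0.68, 0, 0, 0, 0, 1]]])

```text
time_s: 1.3
tool_pos: [0.5126, 0.1997, 0.2363]
tool_rot: [-180.0, -0.0, 158.1]
force: [0.9, 0.5, -0.1]
grip_width: 0.003
grasp_force: 0.0
```

Emit:
jog_arm(motion=[[[-0.33, -0.23, 0, 0, 0, -0.04, 1], [-0.66, -0.46, 0, 0, 0, -0.08, 1], [-0.96, -0.68, 0, 0, 0, -0.12, 1], [-0.96, -0.68, 0, 0, 0, -0.146, 1], [-0.96, -0.68, 0, 0, 0, -0.146, 1]]])

```text
time_s: 1.8
tool_pos: [0.576, 0.1009, 0.236]
tool_rot: [-180.0, -0.1, -175.8]
force: [-0.4, 0.3, 0.2]
grip_width: 0.0002
grasp_force: 0.0
```

```bash
cat >> h.py <<'E'
def goto(p,yaw=184.4):
    o=env.get_obs();M=R.from_euler('xyz',o['tool_rot'],degrees=True)
    t=R.from_euler('xyz',[180,0,yaw],degrees=True)
    print('t',o['time_s'],'pos',o['tool_pos'],'rot',o['tool_rot'],'F',o['force'],'w',o['grip_width'])
    print('shift',M.inv().apply(np.array(p)-o['tool_pos'])*10,'turn',(M.inv()*t).as_rotvec()/np.pi)
E
python3 -c "
from h import *
goto([.5761,.1015,.14])"
```

```text
t 1.8 pos [0.576  0.1009 0.236 ] rot [-179.9879   -0.0603 -175.8046] F [-0.4456  0.3314  0.1597] w 0.00019131400056739915
shift [-0.0022  0.0066  0.9597] turn [-0.0001 -0.0003 -0.0011]
```

Emit:
jog_arm(motion=[[[0, 0, 0.3, 0, 0, 0, 1], [0, 0, 0.6, 0, 0, 0, 1], [0, 0, 0.9, 0, 0, 0, 1], [0, 0, 0.96, 0, 0, 0, 1]]])

```text
time_s: 2.2
tool_pos: [0.5727, 0.1034, 0.1367]
tool_rot: [-180.0, -0.4, -175.6]
force: [-1.1, 0.5, -0.2]
grip_width: 0.0003
grasp_force: 0.0
```

```bash
python3 -c "
from h import *
goto([.5761,.1015,.14])
im,d=cam('scene');cv2.imwrite('pics/s1.png',cv2.resize(im[90:240,180:370,::-1],None,fx=4,fy=4,interpolation=cv2.INTER_CUBIC))"
```

```text
t 2.2 pos [0.5727 0.1034 0.1367] rot [-179.9617   -0.4092 -175.6275] F [-1.0933  0.476  -0.2066] w 0.0002782741982410153
shift [-0.0324 -0.0213 -0.0335] turn [-0.0002 -0.0023 -0.0002]
```

View pics/s1.png

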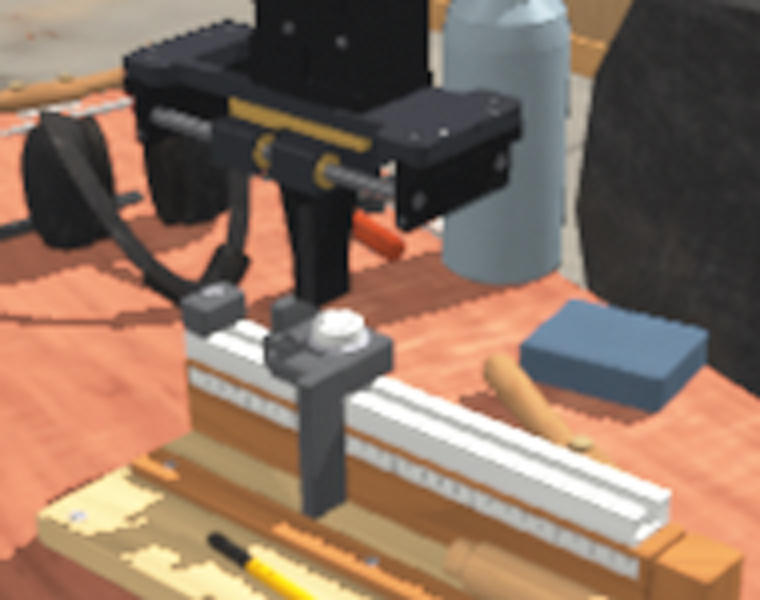

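Closed fingertip at about (322,295) in the crop, hanging above and slightly left of the button at (340,325).

```bash
python3 -c "
from h import *
for u,v in [(322,298),(293,290),(348,290),(318,305)]:print(ray('scene',180+u/4,90+v/4,.1227))
print(ray('scene',180+340/4,90+322/4,.110))
for u,v in [(272,300),(300,300),(283,322)]: print('ledge',ray('scene',180+u/4,90+v/4,.116))
goto([.5765,.0995,.128])"
```

```text
[0.5721 0.1022 0.1227]
[0.5683 0.1193 0.1227]
[0.5871 0.0993 0.1227]
[0.5654 0.098  0.1227]
[0.5772 0.0952 0.11  ]
ledge [0.5624 0.129  0.116 ]
ledge [0.5721 0.1187 0.116 ]
ledge [0.5499 0.1069 0.116 ]
t 2.25 pos [0.5735 0.1033 0.1377] rot [-179.9674   -0.3159 -175.6204] F [-0.2797  1.1417 -0.0675] w 0.0004394607178040658
shift [-0.0274 -0.04    0.0968] turn [-0.0002 -0.0018 -0.0001]
```

Emit:
jog_arm(motion=[[[-0.01, -0.03, 0.04, 0, 0, 0, 1], [-0.01, -0.03, 0.07, 0, 0, 0, 1], [-0.01, -0.03, 0.08, 0, 0, 0, 1], [-0.01, -0.03, 0.08, 0, 0, 0, 1], [-0.01, -0.03, 0.08, 0, 0, 0, 1]]])

```text
time_s: 2.75
tool_pos: [0.5775, 0.0995, 0.1333]
tool_rot: [180.0, 0.1, -175.7]
force: [-0.7, -0.5, 0.2]
grip_width: 0.0005
grasp_force: 0.0
```

Settled at z 0.133; tip 9 mm above the button. Going down gently.

Emit:
jog_arm(motion=[[[0, 0, 0.04, 0, 0, 0, 1], [0, 0, 0.08, 0, 0, 0, 1], [0, 0, 0.09, 0, 0, 0, 1], [0, 0, 0.1, 0, 0, 0, 1], [0, 0, 0.1, 0, 0, 0, 1]]])

```text
time_s: 3.25
tool_pos: [0.5773, 0.0995, 0.1235]
tool_rot: [180.0, 0.0, -175.7]
force: [-2.1, 0.5, 5.6]
grip_width: 0.0003
grasp_force: 3.3
```

Emit:
jog_arm(motion=[[[0, 0, 0.01, 0, 0, 0, 1], [0, 0, 0.02, 0, 0, 0, 1], [0, 0, 0.02, 0, 0, 0, 1], [0, 0, 0.02, 0, 0, 0, 1]]])

```text
time_s: 3.65
tool_pos: [0.5774, 0.0995, 0.1219]
tool_rot: [180.0, 0.0, -175.7]
force: [-3.0, 0.2, 8.4]
grip_width: 0.0005
grasp_force: 3.9
```

Emit:
jog_arm(motion=[[[0, 0, 0.01, 0, 0, 0, 1], [0, 0, 0.02, 0, 0, 0, 1], [0, 0, 0.03, 0, 0, 0, 1], [0, 0, 0.03, 0, 0, 0, 1], [0, 0, 0.03, 0, 0, 0, 1]]])

```text
time_s: 4.15
tool_pos: [0.5774, 0.0995, 0.1192]
tool_rot: [180.0, 0.0, -175.7]
force: [-2.8, -0.6, 10.4]
grip_width: 0.0005
grasp_force: 4.8
```

Emit:
jog_arm(motion=[[[0, 0, 0.01, 0, 0, 0, 1], [0, 0, 0.015, 0, 0, 0, 1], [0, 0, 0.015, 0, 0, 0, 1], [0, 0, 0.015, 0, 0, 0, 1]]])

```text
time_s: 4.55
tool_pos: [0.5775, 0.0995, 0.1188]
tool_rot: [179.9, 0.0, -175.7]
force: [-5.9, -0.4, 14.6]
grip_width: 0.0004
grasp_force: 7.7
```

Emit:
jog_arm(motion=[[[0, 0.02, 0, 0, 0, 0, 1], [0, 0.05, 0, 0, 0, 0, 1], [0, 0.08, 0, 0, 0, 0, 1], [0, 0.11, 0, 0, 0, 0, 1], [0, 0.14, 0, 0, 0, 0, 1]]])

```text
time_s: 5.05
tool_pos: [0.5765, 0.1129, 0.1188]
tool_rot: [180.0, 0.1, -175.7]
force: [-5.3, -1.4, 16.2]
grip_width: 0.0006
grasp_force: 7.7
```

Emit:
jog_arm(motion=[[[0, 0.03, 0, 0, 0, 0, 1], [0, 0.06, 0, 0, 0, 0, 1], [0, 0.09, 0, 0, 0, 0, 1], [0, 0.12, 0, 0, 0, 0, 1], [0, 0.14, 0, 0, 0, 0, 1]]])

```text
time_s: 5.55
tool_pos: [0.5755, 0.1272, 0.1188]
tool_rot: [180.0, 0.1, -175.7]
force: [-4.6, -2.1, 13.9]
grip_width: 0.0004
grasp_force: 7.6
```

Emit:
jog_arm(motion=[[[0, 0.03, 0, 0, 0, 0, 1], [0, 0.06, 0, 0, 0, 0, 1], [0, 0.09, 0, 0, 0, 0, 1], [0, 0.11, 0, 0, 0, 0, 1], [0, 0.12, 0, 0, 0, 0, 1]]])

```text
time_s: 6.05
tool_pos: [0.5746, 0.1393, 0.1189]
tool_rot: [180.0, 0.1, -175.7]
force: [-4.7, -1.9, 14.8]
grip_width: 0.0005
grasp_force: 7.5
```

Emit:
jog_arm(motion=[[[0, 0.01, 0, 0, 0, 0, 1], [0, 0.02, 0, 0, 0, 0, 1], [0, 0.03, 0, 0, 0, 0, 1], [0, 0.04, 0, 0, 0, 0, 1], [0, 0.05, 0, 0, 0, 0, 1]]])

```text
time_s: 6.55
tool_pos: [0.5743, 0.144, 0.1188]
tool_rot: [180.0, 0.1, -175.7]
force: [-4.2, -3.1, 15.6]
grip_width: 0.0004
grasp_force: 7.4
```

Emit:
jog_arm(motion=[[[0, 0.01, 0, 0, 0, 0, 1], [0, 0.02, 0, 0, 0, 0, 1], [0, 0.03, 0, 0, 0, 0, 1], [0, 0.04, 0, 0, 0, 0, 1]]])

```text
time_s: 6.95
tool_pos: [0.5743, 0.1443, 0.1188]
tool_rot: [-179.8, 0.0, -175.8]
force: [-5.3, -9.0, 15.8]
grip_width: 0.0006
grasp_force: 8.2
```

```bash
python3 -c "
from h import *
im,d=cam('scene');cv2.imwrite('pics/s2.png',cv2.resize(im[90:240,180:370,::-1],None,fx=4,fy=4,interpolation=cv2.INTER_CUBIC))"
```

```text
(no output)
```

View pics/s2.png

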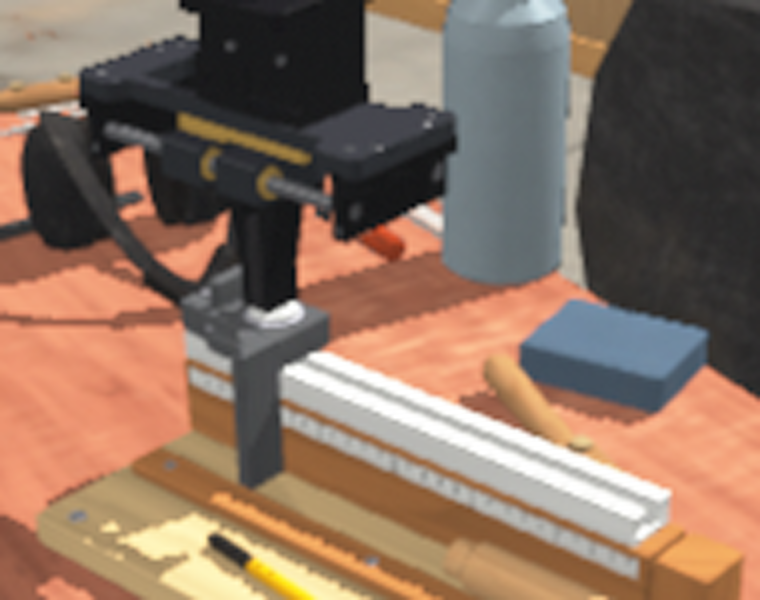

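The carriage now abuts the end stop at about (190,310); the push force rose to 9 N while motion stopped. Releasing straight up.

Emit:
jog_arm(motion=[[[0, 0, -0.03, 0, 0, 0, 1], [0, 0, -0.06, 0, 0, 0, 1], [0, 0, -0.1, 0, 0, 0, 1], [0, -0.01, -0.16, 0, 0, 0, 1], [0, -0.03, -0.3, 0, 0, 0, 1]]])

```text
time_s: 7.5
tool_pos: [0.5724, 0.1457, 0.1452]
tool_rot: [-180.0, -0.2, -175.6]
force: [-0.7, 0.5, -0.1]
grip_width: 0.0006
grasp_force: 0.0
```

Emit:
jog_arm(motion=[[[0, 0, -0.3, 0, 0, 0, 1], [0, -0.2, -0.6, 0, 0, 0, 1], [0, -0.5, -0.6, 0, 0, 0, 1], [0, -0.9, -0.6, 0, 0, 0, 1]]])

```text
time_s: 7.9
tool_pos: [0.5812, 0.0574, 0.2082]
tool_rot: [179.9, 0.2, -175.4]
force: [0.1, 0.2, 0.0]
grip_width: 0.0006
grasp_force: 0.0
```

```bash
python3 -c "
from h import *
for n in('top','scene'):
    im0,d=cam(n);P=cloud(n,d);im=cv2.cvtColor(im0,cv2.COLOR_RGB2HSV)
    cv2.imwrite('pics/a_'+n+'.png',im0[...,::-1])
    roi=(np.abs(P[...,0]-.57)<.03)&(np.abs(P[...,1]-.13)<.05)
    m=roi&(np.abs(P[...,2]-.107)<.007)&(im[...,1]<50)&(im[...,2]>130);print(n,'btn',m.sum(),P[m].mean(0) if m.any() else '')
    m=(P[...,1]<-.17)&(P[...,1]>-.35)&(np.abs(P[...,0]-.56)<.04)&(P[...,2]>.03)&(P[...,2]<.06);print(P[m].min(0))
goto([.5735,-.325,.178])"
```

```text
top btn 0 
[ 0.5493 -0.2896  0.0303]
scene btn 125 [0.5706 0.1377 0.1067]
[ 0.5477 -0.2909  0.03  ]
t 8.0 pos [0.5811 0.0481 0.2075] rot [-179.8003    0.0925 -176.1563] F [-0.0714 -0.445  -0.5992] w 0.0001031021440914948
shift [ 0.3267 -3.7163  0.3075] turn [-0.0011  0.0005 -0.0031]
```

Emit:
jog_arm(motion=[[[0.05, -0.31, 0, 0, 0, 0, 1], [0.08, -0.62, 0, 0, 0, 0, 1], [0.1, -0.93, 0, 0, 0, 0, 1]]])

```text
time_s: 8.3
tool_pos: [0.5775, -0.0383, 0.2067]
tool_rot: [180.0, 0.0, -175.6]
force: [1.6, -0.1, -0.4]
grip_width: 0.0005
grasp_force: 0.0
```

Emit:
jog_arm(motion=[[[0.05, -0.31, 0, 0, 0, 0, 1], [0.08, -0.62, 0, 0, 0, 0, 1], [0.1, -0.93, 0, 0, 0, 0, 1]]])

```text
time_s: 8.6
tool_pos: [0.5746, -0.1321, 0.2068]
tool_rot: [180.0, 0.0, -175.6]
force: [0.4, 0.9, 0.4]
grip_width: 0.0003
grasp_force: 0.0
```

Emit:
jog_arm(motion=[[[0.05, -0.31, 0, 0, 0, 0, 1], [0.08, -0.62, 0, 0, 0, 0, 1], [0.1, -0.93, 0, 0, 0, 0, 1]]])

```text
time_s: 8.9
tool_pos: [0.5718, -0.2255, 0.2067]
tool_rot: [180.0, 0.0, -175.6]
force: [-0.1, -0.1, 0.3]
grip_width: 0.0005
grasp_force: 0.0
```

Emit:
jog_arm(motion=[[[0, -0.31, 0.1, 0, 0, 0, 1], [0, -0.62, 0.2, 0, 0, 0, 1], [0, -0.92, 0.3, 0, 0, 0, 1], [0, -0.92, 0.3, 0, 0, 0, 1], [0, -0.92, 0.3, 0, 0, 0, 1]]])

```text
time_s: 9.4
tool_pos: [0.5785, -0.3167, 0.1759]
tool_rot: [180.0, -0.0, -175.7]
force: [0.0, 0.7, -0.0]
grip_width: 0.0003
grasp_force: 0.0
```

```bash
python3 -c "
from h import *
im,d=cam('scene');c=im[155:240,180:340,::-1];
cv2.imwrite('pics/s3.png',cv2.resize(c,None,fx=5,fy=5,interpolation=cv2.INTER_CUBIC))
goto([.5745,-.325,.098])"
```

```text
t 9.45 pos [ 0.5793 -0.3155  0.1763] rot [ 179.9358    0.0238 -175.6032] F [-0.0224  0.6834  0.6501] w 0.000474285741540248
shift [ 0.0553 -0.092   0.7827] turn [ 0.0004  0.0001 -0.    ]
```

View pics/s3.png

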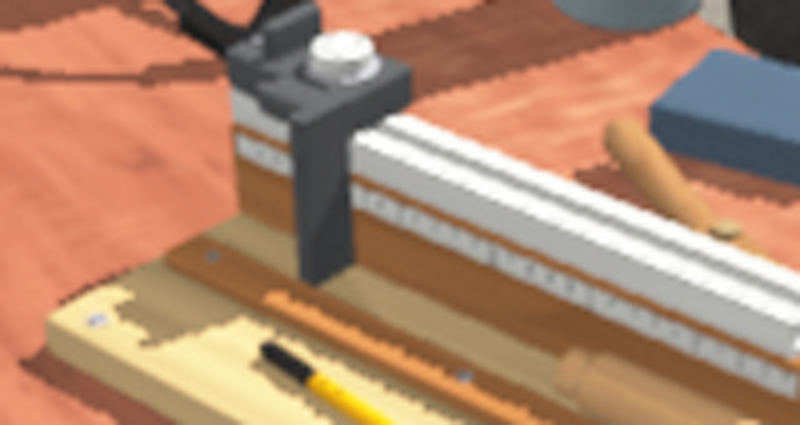

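Button is up (343,42), carriage against the end stop (245,50), pencil untouched. Descending behind the rung's right end.

Emit:
jog_arm(motion=[[[0.05, -0.1, 0.25, 0, 0, 0, 1], [0.05, -0.1, 0.5, 0, 0, 0, 1], [0.05, -0.1, 0.78, 0, 0, 0, 1], [0.05, -0.1, 0.78, 0, 0, 0, 1]]])

```text
time_s: 9.85
tool_pos: [0.5732, -0.3231, 0.0946]
tool_rot: [179.7, -0.3, -175.5]
force: [-1.0, 0.9, -0.2]
grip_width: 0.0002
grasp_force: 0.0
```

Emit:
jog_arm(motion=[[[0, 0, 0.25, 0, 0, 0, 1], [0, 0, 0.45, 0, 0, 0, 1], [0, 0, 0.58, 0, 0, 0, 1], [0, 0, 0.58, 0, 0, 0, 1], [0, 0, 0.58, 0, 0, 0, 1]]])

```text
time_s: 10.35
tool_pos: [0.5754, -0.3269, 0.0414]
tool_rot: [-180.0, 0.1, -175.6]
force: [-0.5, 0.2, 0.1]
grip_width: 0.0007
grasp_force: 0.0
```

```bash
python3 -c "
from h import *
im,d=cam('scene');c=im[190:340,330:490,::-1];
cv2.imwrite('pics/s4.png',cv2.resize(c,None,fx=4,fy=4,interpolation=cv2.INTER_CUBIC))
goto([.5735,-.310,.040])"
```

```text
t 10.4 pos [ 0.5756 -0.3272  0.0417] rot [-179.9461    0.1228 -175.6239] F [-0.2556  0.4181 -0.6696] w 0.0002516160504590241
shift [0.0078 0.1734 0.0168] turn [-0.0003  0.0007 -0.0001]
```

View pics/s4.png

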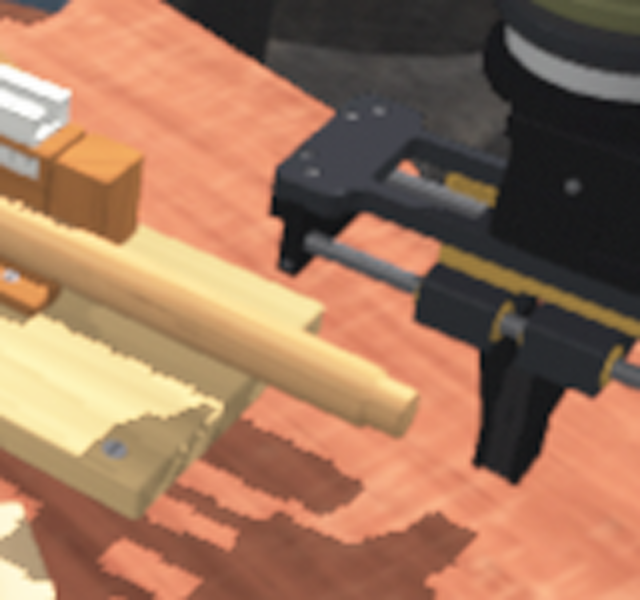

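Fingertip (515,460) stands right in line with the rung's end (400,410) with about 20 mm gap.

Emit:
jog_arm(motion=[[[0.01, 0.04, 0.02, 0, 0, 0, 1], [0.01, 0.1, 0.02, 0, 0, 0, 1], [0.01, 0.16, 0.02, 0, 0, 0, 1], [0.01, 0.22, 0.02, 0, 0, 0, 1], [0.01, 0.28, 0.02, 0, 0, 0, 1]]])

```text
time_s: 10.9
tool_pos: [0.5715, -0.2983, 0.0382]
tool_rot: [180.0, 0.0, -175.6]
force: [0.4, 0.2, 0.0]
grip_width: 0.0008
grasp_force: 0.0
```

Emit:
jog_arm(motion=[[[0, 0.07, 0, 0, 0, 0, 1], [0, 0.14, 0, 0, 0, 0, 1], [0, 0.21, 0, 0, 0, 0, 1], [0, 0.28, 0, 0, 0, 0, 1], [0, 0.35, 0, 0, 0, 0, 1]]])

```text
time_s: 11.4
tool_pos: [0.5687, -0.2637, 0.0381]
tool_rot: [-180.0, 0.0, -175.7]
force: [0.2, 0.2, 0.2]
grip_width: 0.0005
grasp_force: 0.3
```

Emit:
jog_arm(motion=[[[0, 0.07, 0, 0, 0, 0, 1], [0, 0.14, 0, 0, 0, 0, 1], [0, 0.21, 0, 0, 0, 0, 1], [0, 0.28, 0, 0, 0, 0, 1], [0, 0.35, 0, 0, 0, 0, 1]]])

```text
time_s: 11.9
tool_pos: [0.566, -0.2288, 0.0381]
tool_rot: [-180.0, 0.0, -175.7]
force: [-1.2, -0.6, 0.6]
grip_width: 0.0
grasp_force: 0.4
```

```bash
python3 -c "
from h import *
im,d=cam('scene');c=im[150:330,180:440,::-1];
cv2.imwrite('pics/s5.png',cv2.resize(c,None,fx=3,fy=3,interpolation=cv2.INTER_CUBIC))
goto([.566,-.215,.040])"
```

```text
t 11.95 pos [ 0.5662 -0.2272  0.038 ] rot [ 179.9209   -0.0021 -175.573 ] F [0.2973 0.2943 0.9284] w 4.62203198014378e-05
shift [-0.0074  0.1215 -0.0201] turn [ 0.0004 -0.      0.0001]
```

View pics/s5.png

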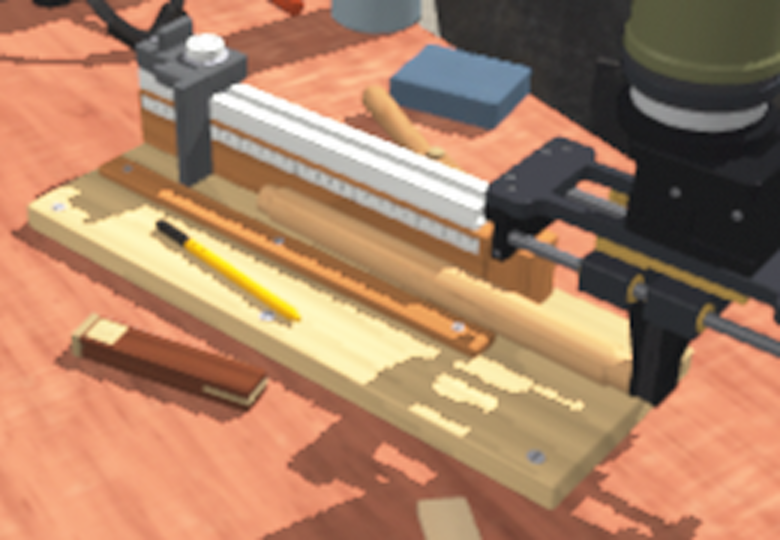

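The rung slid about 50 mm; its left end is at (265,200) and the plate at (195,165). The gripper's left bracket (500,250) nears the track's end, so I check its height from depth.

```bash
python3 -c "
from h import *
im,d=cam('scene');P=cloud('scene',d)
T=lambda u,v:P[150+v//3,180+u//3]
for u,v in[(500,252),(497,240),(510,245),(492,225),(495,195),(470,185),(482,205),(268,200),(205,170)]:print(u,v,T(u,v),im[150+v//3,180+u//3])
print('stop',ray('scene',180+211/3,150+172/3,.031),'rungL',ray('scene',180+261/3,150+196/3,.031))"
```

```text
500 252 [ 0.5223 -0.1509  0.1019] [38 38 40]
497 240 [ 0.5213 -0.1491  0.1093] [26 26 27]
510 245 [ 0.5275 -0.1545  0.1069] [53 55 57]
492 225 [ 0.524  -0.1445  0.1155] [26 27 29]
495 195 [ 0.5224 -0.1462  0.136 ] [49 51 55]
470 185 [ 0.5938 -0.0737  0.0803] [249 249 247]
482 205 [ 0.5803 -0.0938  0.0803] [219 219 216]
268 200 [0.5425 0.0504 0.0384] [202 155 108]
205 170 [0.547  0.1177 0.0312] [62 64 64]
stop [0.5471 0.1106 0.031 ] rungL [0.5495 0.0636 0.031 ]
```

Emit:
jog_arm(motion=[[[0, 0.07, 0, 0, 0, 0, 1], [0, 0.14, 0, 0, 0, 0, 1], [0, 0.21, 0, 0, 0, 0, 1], [0, 0.28, 0, 0, 0, 0, 1], [0, 0.34, 0, 0, 0, 0, 1]]])

```text
time_s: 12.5
tool_pos: [0.5635, -0.1946, 0.0381]
tool_rot: [180.0, 0.0, -175.6]
force: [-1.1, -1.8, -0.1]
grip_width: 0.0005
grasp_force: 0.3
```

Emit:
jog_arm(motion=[[[0, 0.02, 0, 0, 0, 0, 1], [0, 0.04, 0, 0, 0, 0, 1], [0, 0.06, 0, 0, 0, 0, 1], [0, 0.08, 0, 0, 0, 0, 1], [0, 0.1, 0, 0, 0, 0, 1]]])

```text
time_s: 13.0
tool_pos: [0.5628, -0.1857, 0.0381]
tool_rot: [-180.0, 0.0, -175.7]
force: [0.0, 0.0, -0.6]
grip_width: 0.0006
grasp_force: 0.4
```

Emit:
jog_arm(motion=[[[0, 0.015, 0, 0, 0, 0, 1], [0, 0.03, 0, 0, 0, 0, 1], [0, 0.04, 0, 0, 0, 0, 1], [0, 0.05, 0, 0, 0, 0, 1]]])

```text
time_s: 13.4
tool_pos: [0.5625, -0.1806, 0.0382]
tool_rot: [-180.0, 0.0, -175.7]
force: [0.4, -1.3, 0.3]
grip_width: 0.0005
grasp_force: 0.6
```

Emit:
jog_arm(motion=[[[0, 0.01, 0, 0, 0, 0, 1], [0, 0.02, 0, 0, 0, 0, 1], [0, 0.02, 0, 0, 0, 0, 1]]])

```text
time_s: 13.7
tool_pos: [0.5623, -0.1784, 0.0381]
tool_rot: [180.0, 0.0, -175.6]
force: [0.6, -1.3, -1.1]
grip_width: 0.0008
grasp_force: 0.4
```

Emit:
jog_arm(motion=[[[0, 0.01, 0, 0, 0, 0, 1], [0, 0.02, 0, 0, 0, 0, 1], [0, 0.02, 0, 0, 0, 0, 1]]])

```text
time_s: 14.0
tool_pos: [0.5621, -0.1763, 0.0381]
tool_rot: [180.0, 0.0, -175.6]
force: [0.6, -0.8, 0.1]
grip_width: 0.0003
grasp_force: 0.4
```

Emit:
jog_arm(motion=[[[0, 0.01, 0, 0, 0, 0, 1], [0, 0.01, 0, 0, 0, 0, 1]]])

```text
time_s: 14.2
tool_pos: [0.562, -0.1754, 0.0381]
tool_rot: [180.0, 0.0, -175.6]
force: [0.9, -1.2, -0.0]
grip_width: 0.0007
grasp_force: 0.5
```

```bash
python3 -c "
from h import *
im,d=cam('scene');c=im[170:250,200:330,::-1];
cv2.imwrite('pics/s6.png',cv2.resize(c,None,fx=6,fy=6,interpolation=cv2.INTER_CUBIC))
goto([.566,-.175,.040])"
```

```text
t 14.25 pos [ 0.5619 -0.1754  0.038 ] rot [ 179.9871   -0.0017 -175.6445] F [ 1.4406 -0.8816  0.3616] w 0.0006737041054636641
shift [-0.0408  0.0007 -0.0195] turn [ 0.0001 -0.     -0.0002]
```

View pics/s6.png

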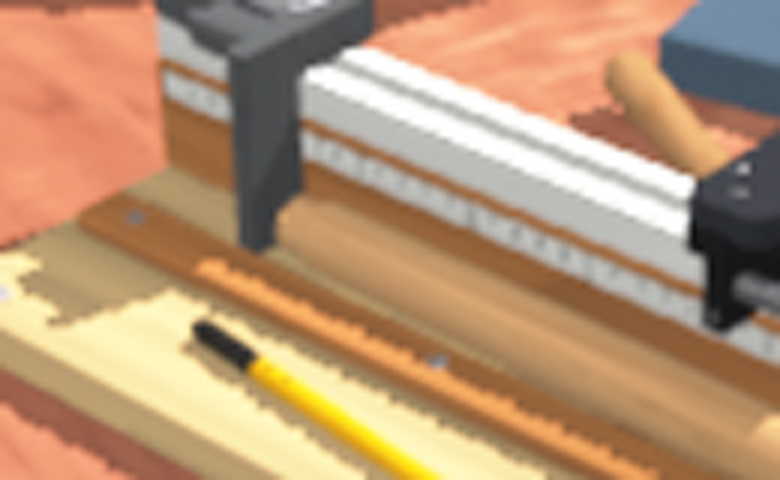

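The rung's left end (278,220) is within a few mm of the plate (275,215). I close the rest by force feedback.

Emit:
jog_arm(motion=[[[0, 0.01, 0, 0, 0, 0, 1], [0, 0.02, 0, 0, 0, 0, 1], [0, 0.02, 0, 0, 0, 0, 1]]])

```text
time_s: 14.55
tool_pos: [0.5618, -0.1733, 0.0381]
tool_rot: [180.0, 0.0, -175.6]
force: [0.6, -1.5, -0.6]
grip_width: 0.0006
grasp_force: 0.4
```

Emit:
jog_arm(motion=[[[0, 0.01, 0, 0, 0, 0, 1], [0, 0.01, 0, 0, 0, 0, 1]]])

```text
time_s: 14.75
tool_pos: [0.5617, -0.1723, 0.0381]
tool_rot: [180.0, 0.0, -175.6]
force: [0.6, -0.6, -0.8]
grip_width: 0.0002
grasp_force: 0.4
```

Emit:
jog_arm(motion=[[[0, 0.01, 0, 0, 0, 0, 1], [0, 0.01, 0, 0, 0, 0, 1]]])

```text
time_s: 14.95
tool_pos: [0.5617, -0.1717, 0.0381]
tool_rot: [-180.0, 0.0, -175.7]
force: [1.4, -1.2, -0.4]
grip_width: 0.0005
grasp_force: 0.8
```

Emit:
jog_arm(motion=[[[0, 0.005, 0, 0, 0, 0, 1], [0, 0.005, 0, 0, 0, 0, 1]]])

```text
time_s: 15.15
tool_pos: [0.5616, -0.1716, 0.0381]
tool_rot: [-180.0, 0.0, -175.7]
force: [0.3, -3.2, -0.3]
grip_width: 0.0006
grasp_force: 1.4
```

Emit:
jog_arm(motion=[[[0, 0.01, 0, 0, 0, 0, 1], [0, 0.01, 0, 0, 0, 0, 1]]])

```text
time_s: 15.35
tool_pos: [0.5616, -0.1714, 0.0382]
tool_rot: [-179.9, 0.0, -175.7]
force: [1.5, -5.5, -0.3]
grip_width: 0.0006
grasp_force: 2.4
```

Butted (5.5 N, motion stopped). Back off.

Emit:
jog_arm(motion=[[[0, -0.02, 0, 0, 0, 0, 1], [0, -0.06, 0, 0, 0, 0, 1], [0, -0.15, 0, 0, 0, 0, 1], [0, -0.3, 0, 0, 0, 0, 1], [0, -0.45, 0, 0, 0, 0, 1]]])

```text
time_s: 15.85
tool_pos: [0.5649, -0.2161, 0.038]
tool_rot: [180.0, -0.0, -175.6]
force: [-0.1, 0.1, 0.3]
grip_width: 0.0004
grasp_force: 0.0
```

Emit:
jog_arm(motion=[[[0, -0.1, -0.2, 0, 0, 0, 1], [0, -0.2, -0.5, 0, 0, 0, 1], [0, -0.3, -0.9, 0, 0, 0, 1], [0, -0.5, -1, 0, 0, 0, 1], [0, -0.5, -1, 0, 0, 0, 1]]])

```text
time_s: 16.35
tool_pos: [0.569, -0.2703, 0.1409]
tool_rot: [-179.7, 0.2, -176.0]
force: [-0.8, -1.1, -0.5]
grip_width: 0.0002
grasp_force: 0.0
```

Run:
```python
from h import *
for n in('scene','top'):
    im,d=cam(n);P=cloud(n,d);a=np.load(n+'0.npz');hsv=cv2.cvtColor(im,cv2.COLOR_RGB2HSV)
    roi=(np.abs(P[...,0]-.57)<.03)&(np.abs(P[...,1]-.14)<.04)
    m=roi&(np.abs(P[...,2]-.110)<.004)&(hsv[...,1]<50)&(hsv[...,2]>130);print(n,'btn',m.sum(),P[m].mean(0) if m.any() else '')
    # row of points along rung axis at height .035-.048: extents
    q=P.reshape(-1,3);ax=.5507-.077*q[:,1];wood=(hsv[...,1]>60).ravel()
    s=q[(np.abs(q[:,0]-ax)<.012)&(q[:,2]>.033)&(q[:,2]<.05)&wood&(np.abs(q[:,1])<.3)];print('rung y',s[:,1].min(),s[:,1].max(),'len',(s[:,1].max()-s[:,1].min())/.997)
    # dark plate: low sat, trough height band
    s=q[(np.abs(q[:,0]-ax)<.01)&(q[:,2]>.033)&(q[:,2]<.06)&~wood&(hsv[...,2].ravel()<110)&(np.abs(q[:,1]-.12)<.05)];print('plate y',s[:,1].min() if len(s) else None)
    # pencil
    for k,(i,dd) in {'before':(a['im'],a['d']),'after':(im,d)}.items():
        h=cv2.cvtColor(i,cv2.COLOR_RGB2HSV);C=cloud(n,dd);mm=(np.abs(h[...,0].astype(int)-25)<5)&(h[...,1]>190)&(np.abs(C[...,0]-.5)<.06)&(np.abs(C[...,1])<.15);print('pencil',k,mm.sum(),C[mm].mean(0))
print(env.get_obs()['time_s'],env.get_obs()['tool_pos'],env.get_obs()['force'])
```

```text
scene btn 73 [0.5704 0.1373 0.1098]
rung y -0.1653223289998037 0.11857653489450326 len 0.28475312326409924
plate y 0.11458255806836481
pencil before 137 [0.4806 0.0103 0.0259]
pencil after 133 [0.4807 0.0102 0.0258]
top btn 77 [0.5741 0.1396 0.1096]
rung y -0.16413381807504213 0.11706668148716017 len 0.28204663948064423
plate y 0.12128176483409212
pencil before 0 [nan nan nan]
pencil after 0 [nan nan nan]
16.45 [ 0.5679 -0.2654  0.1372] [-0.1484  0.6972 -0.1755]<stdin>:13: RuntimeWarning: Mean of empty slice.
  ret = um.true_divide(
```

```bash
python3 -c "
from cell import env
print(env.sign_off())"
```

```text
the job is handed in; nothing more can be done
None
```

The length stop is locked against the end stop with its button up, and the rung is butted against the stop's plate. The pencil measured unmoved; I did not re-measure the offcut, bevel gauge or spokeshave. I handed the job in at about 16.5 s, and no verdict came back.

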